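Slide the heavy carving-tool chest home into its bay

TASK

Push the heavy, tall tool chest along the bench into its wooden bay until it is fully home, its base square and flush against the end board between the two side rails. Push low on its base board with the fingers, steadily, so that it slides and never rocks or tips; do not lift it or touch its carry handle. Leave the little carved figure, the glue bottle and the wood blank where they stand, and finish with the robot clear of everything.

Things in the scene. Friction and masses are not known exactly. Their poses are not given: they have to be found in the camera images.
- chest: Loose wooden drawer tower, 1.2 to 1.9 kg, tips if pushed high. Dark base board 130 (x) x 170 (y) x 40 mm high; centred on it a light tower 75 (x) x 150 (y) mm reaching 210 mm above the bench. Origin: centre of the underside. z up; x points from the drawer side (brass knobs) to the plain back, roughly towards the bay
- chest_push (a point): Middle of the base board's upright face on the drawer side (the -x side, to be pushed): 65 mm from the chest's axis, 20 mm above the bench. The face is 170 mm wide, 40 mm high, and stands out 27 mm from the tower above it
- chest_handle: Dark steel carry handle, a bow 90 mm long along the chest's y and 35 mm high on top of the tower, fixed to it; origin at the middle of its foot, 210 mm above the chest's underside. Not to be touched
- bay: Wooden bay fixed to the bench. Origin on the bench, where the chest's origin lies when home, the chest's x axis along the bay's. End board 50 mm high, 230 mm long along y, its face at x = +65 mm. Two side rails 25 mm high, inner faces at y = +93 and -93 mm (8 mm play each side of the base board), from x = -15 to +65 mm
- bay_mouth (a point): Middle of the bay's open mouth on the bench, 65 mm from its origin towards bay -x. Here the rails flare like a funnel to 270 mm wide, 25 mm high. The chest starts outside it: 185 to 265 mm from home, up to 30 mm aside and 0.2 rad askew
- figure: Bystander: little carved wooden gnome with red pointed cap, 44 mm across, 115 mm tall, loose; origin at the centre of its underside
- glue: Bystander: white glue bottle with orange cap, 48 mm across, 120 mm tall, loose; origin at the centre of its underside
- blank: Bystander: loose light wood carving blank 45 (x) x 90 (y) x 35 mm high; origin at the centre of its underside

How it is judged (in metres and radians):
At the end, for the whole second after the job is handed in: The chest stands upright (within 0.03 rad) and at rest on the bench inside the bay: its base within 8 mm of the end board, between the rails (within 14 mm of the middle), square to it within 0.08 rad (x of chest in the frame of bay between -0.008 and 0.008 m and y of chest in the frame of bay between -0.014 and 0.014 m and angle between the x axis of chest and the x axis of bay, either way round below 0.08 rad and angle between chest's own z axis and vertical below 0.03 rad and height (world z) of chest below 0.006 m and linear speed of chest below 0.01 m/s); the robot touches nothing.
It fails at once if the chest rocks or tips by more than 0.12 rad (angle between chest's own z axis and vertical above 0.12 rad).
It fails at once if the chest is lifted: its underside's centre rises more than 12 mm (height (world z) of chest above 0.012 m).
It fails at once if the fingers touch the carry handle (contact force between the fingers and chest_handle above 1 N).
It fails at once if the chest is shoved faster than 0.4 m/s (linear speed of chest above 0.4 m/s).
It fails at once if the carved figure, glue bottle or wood blank is moved more than 20 mm (distance of any of figure, glue, blank from where it was at the start of the episode above 0.02 m).
It also fails if it takes over 48 s, if anything falls off the work surface, if the arm or the gripper's body presses on something with over 40 N, if the wrist force passes 120 N, or if a joint passes its speed limit or range.

ROBOT

A 7-joint arm with a two-finger parallel gripper is mounted at the origin on the work surface. World frame = base frame: x ahead of the robot, y to its left, z up, the work surface at z = 0. Lengths are in m, angles in degrees, forces in N, time in s.
With the tool pointing down it reaches from about 0.4 to 0.925 m from the base axis. Payload 5.6 kg.
Tool frame: the origin (TCP) lies where the fingers leave the gripper's body, on its centre line; the fingertips stand 73 mm ahead of it and the grasp point (between the pads) lies bot.pinch_z ahead of it (bot.pinch_z is the distance from the TCP to the grasp point, in m); z points along the fingers, y is the direction in which the jaws open and shut (so a half turn about z gives the same grasp; the last joint's range is limited). The gripper opens to 85 mm and grips with 20 to 120 N. Pads are 22 mm wide; open, the fingers measure 114 mm over their backs; the gripper's body (76 mm by 85 mm) begins 54 mm behind the grasp point. The pads swing forward as they close: fully open they stand 13 mm farther back than shut.
Start: joints at [62.281, 26.786, -0.665, 91.828, 0.344, 61.387, -3.226], TCP at [0.277, -0.588, 0.304] pointing down, gripper open.
Joint ranges: [-144.91, 144.91], [-17.63, 115.5], [-89.93, 88.59], [15.96, 139.68], [-74.01, 254.01], [8.47, 105.57], [-167.45, 167.45]. Speed limits (degrees/s): [147.25, 147.25, 180, 180, 180, 180, 180].

INTERFACE

Orientations are given as a 3x3 rotation matrix whose columns are the frame's x, y, z axes.
In Python, from cell import bot gives the robot as it stands.
- The arm moves only by the tool servo_tool, never from a script. Its argument "deltas" is a list of rows, each a list of 7 numbers: the shift along the tool's x, y, z as a fraction of full scale, then the turn, a rotation vector about the tool's x, y, z as a fraction of full scale, then the opening, from 0 (shut) to 1 (fully open). A call has exactly 5 rows; each row shifts and turns the commanded pose from where the row before left it, along the tool's axes as they then stand; what a row does not reach is not made up. Full scale, the value 1, is 1000 mm for a shift and 5 degrees for a turn. A row lasts 1/12 s, in which the tool goes at most 41.7 mm and 7.16 degrees, less where a joint would pass 70% of its speed; a pose out of reach is approached as far as the arm can. A call with a number of a shift or a turn outside -1 to 1 is refused whole. A call with a gripper value outside its range is refused whole. The fingers move at their own pace and stop on an object; "force" is the grip in N (left out, the last holds). Time passes only in rows, so rows that do not move let the fingers close, or fill a call up. It gives the time, the measured TCP pose, the force and the opening at its end, in the units of the state.
- bot.observe(): the state, without advancing time (a new reading comes with each control period).
- bot.snapshot(name): name is "scene" or "side" or "wrist"; returns a dict with "color" (480x640x3 uint8, red, green, blue), "mtx" (3x3 intrinsics, pixels), "world_from_camera" (4x4, takes a point from camera to world coordinates); the wrist camera has in their place "tool_from_camera" (4x4, takes a point from camera to tool coordinates, whose origin is the TCP and whose axes are the flange's). Camera axes: x right, y down, z forward; pixel columns grow to the right and rows downward; lengths in m; the calibration is good to about 2 mm. The wrist camera is an equidistant fisheye: a pixel r from the principal point sees the ray r / f radians off the axis. A picture is of the moment at which its call begins: read the wrist's pose just before it. There is no depth.
- bot.hand_in(): hands the job in, once; it reports no verdict.
The state is a dict: "time": time; "qpos": joint angles; "qvel": joint speeds; "effort": joint torques, N m; "tool_pos": TCP position; "tcp_rot": TCP orientation; "contact_force": force on the tool from outside, world axes, zero at the start; "ft_torque": the same for the moment, N m; "finger_gap": finger opening in m.
Only numpy, scipy, OpenCV 4.12 (cv2) and the standard library are available. Lean on these libraries where they do the work, as an engineer would, in place of code of your own. Each camera call takes 0.05 s, during which the arm holds its last target. There are 200 camera calls.

## Working session

There is one attempt and no reset: what is moved stays moved. The work goes in short steps, Python scripts to look and compute and a tool call to move; the robot and the scene stay as the last step left them, time stands still between calls to the robot, and variables do not carry over. Pictures are saved under pics/ and viewed, about 8 in all and at most 12, crops included, and the job is handed in when it is done.

Besides the shell and the picture viewer there is one more tool, called after "Request:" by a JSON object that holds its "name" and its "arguments", one argument or row to a line. servo_tool: Moves the arm, as the interface text tells. Shift numbers are shares of 1000 mm and turn numbers shares of 5 degrees, none past 1 either way. Its arguments: {"type":"object","properties":{"deltas":{"type":"array"},"force":{"type":"number"}},"required":["deltas"]}

```bash
mkdir -p pics; ls; python3 - <<'E'
from cell import bot
import cv2,numpy as np
s=bot.observe(); print({k:np.round(v,3).tolist() for k,v in s.items()}, bot.pinch_z)
for n in("scene","side"):
    d=bot.snapshot(n); cv2.imwrite(f"pics/{n}0.png",d["color"][:,:,::-1]); np.savez(f"{n}.npz",**d)
    print(n,d["mtx"].round(1).tolist(),d["world_from_camera"].round(3).tolist())
E
```

```text
pics
{'time': 0.0, 'qpos': [62.281, 26.836, -0.665, 91.881, 0.346, 61.388, -3.225], 'qvel': [-0.073, 0.019, 0.026, 0.08, -0.007, -0.114, 0.007], 'effort': [0.0, -53.238, 0.022, -25.13, 0.011, 0.008, -0.0], 'tool_pos': [0.277, -0.588, 0.303], 'tcp_rot': [[0.904, 0.427, -0.001], [0.427, -0.904, 0.002], [-0.0, -0.002, -1.0]], 'contact_force': [-0.835, 0.427, -0.867], 'ft_torque': [-0.002, -0.073, -0.001], 'finger_gap': 0.086} 0.0539
scene [[576.0, 0.0, 319.5], [0.0, 576.0, 235.1], [0.0, 0.0, 1.0]] [[-0.526, 0.508, -0.681, 1.157], [0.85, 0.3, -0.433, 0.358], [-0.016, -0.807, -0.59, 0.635], [0.0, 0.0, 0.0, 1.0]]
side [[485.8, 0.0, 312.4], [0.0, 485.8, 241.6], [0.0, 0.0, 1.0]] [[-0.977, -0.167, 0.133, 0.424], [-0.214, 0.746, -0.63, 0.594], [0.006, -0.644, -0.765, 0.907], [0.0, 0.0, 0.0, 1.0]]
```

View pics/scene0.png

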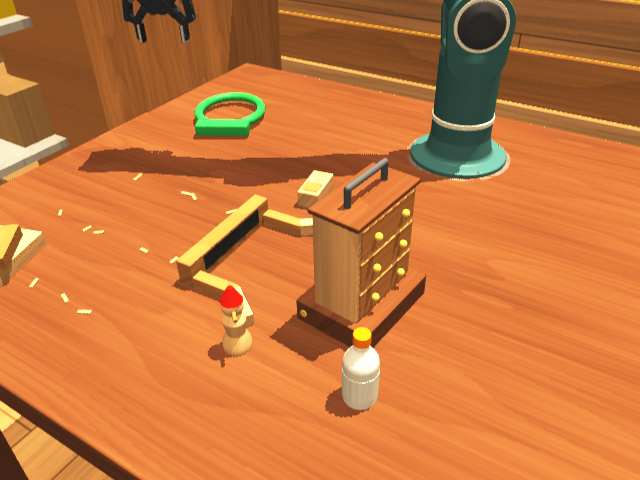

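View pics/side0.png

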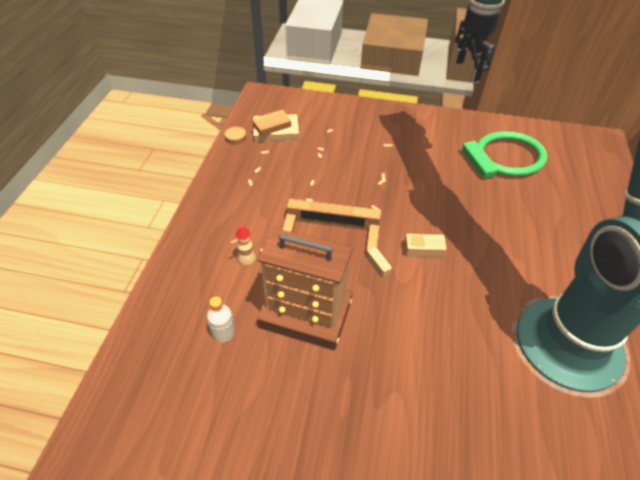

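The side view shows the chest at about (305,290), with its drawer face facing the camera and its base front edge running (260,320)-(338,340). The bay end board is above it at (287,205)-(380,215), so the push goes roughly world -y. The gnome and glue stand on the +x side, and the blank is at (426,245). I'll enlarge both views to read the corners.

```bash
python3 - <<'E'
import cv2
a=cv2.imread("pics/side0.png")[190:350,190:390]; cv2.imwrite("pics/side0c.png",cv2.resize(a,(750,600),interpolation=cv2.INTER_CUBIC))
a=cv2.imread("pics/scene0.png")[160:360,170:440]; cv2.imwrite("pics/scene0c.png",cv2.resize(a,(800,592),interpolation=cv2.INTER_CUBIC))
E
```

```text
(no output)
```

View pics/side0c.png

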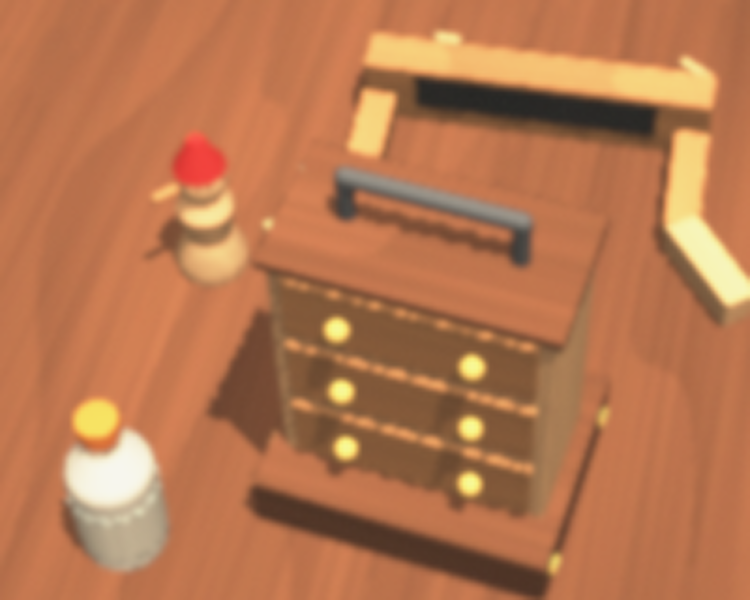

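View pics/scene0c.png

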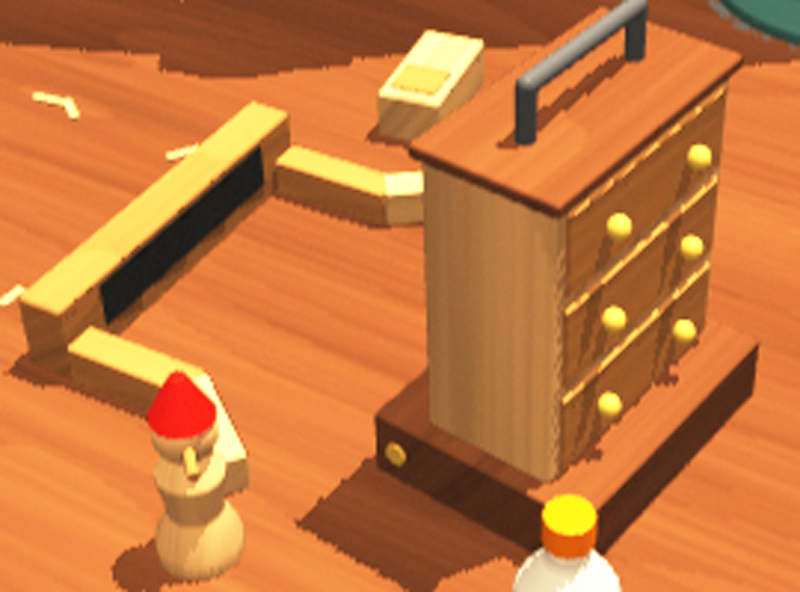

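The crops show the chest base top at z=0.04: front edge (255,487)-(547,565) and back right corner (607,380) in the side crop, and corners (376,418) and (757,345) in the scene crop. The bay's end board and rails are clear in both, so I'll cast rays onto the known heights.

```bash
cat > h.py <<'E'
import numpy as np
D={n:dict(np.load(n+".npz")) for n in("scene","side")}
def P(n,px,z):
    d=D[n];T=d["world_from_camera"];r=T[:3,:3]@np.linalg.solve(d["mtx"],[px[0],px[1],1.]);o=T[:3,3]
    return (o+r*(z-o[2])/r[2])[:2]
S=lambda u,v:(190+(u+.5)/3.75-.5,190+(v+.5)/3.75-.5)
C=lambda u,v:(170+(u+.5)/2.963-.5,160+(v+.5)/2.96-.5)
E
python3 - <<'E'
from h import *
def show(k,n,p,z): print(k,n,P(n,p,z).round(4))
for k,a,z in [("base FL(x+)",(255,487),.04),("base FR",(547,565),.04),("base BR",(607,380),.04),("end front L",(365,70),.05),("end front R",(714,108),.05),("end back L",(372,33),.05),("railL in end",(396,95),.025),("railL in",(385,158),.025),("railR in end",(680,130),.025),("railR in mouth",(665,220),.025),("flare R tip",(722,308),.025),("roof FL",(256,263),.21),("roof FR",(562,347),.21),("roof BR",(607,220),.21),("figure foot",(212,275),0),("glue foot",(122,555),0),("knob lowR",(470,484),.07)]: show(k,"side",S(*a),z)
for k,a,z in [("base BL(x+)",(376,418),.04),("base FR",(757,345),.04),("base FLbot",(603,548),0),("base BLbot",(377,455),0),("end back L",(22,297),.05),("end back R",(252,102),.05),("end front R",(289,118),.05),("end front L",(72,315),.05),("railR in mouth",(385,195),.025),("railL in end",(95,328),.025),("roof BL",(412,150),.21),("roof FL",(560,210),.21),("roof FR",(740,60),.21),("figure foot",(200,572),0),("blank",(432,40),.035)]: show(k,"scene",C(*a),z)
E
```

```text
base FL(x+) side [0.64   0.1089]
base FR side [0.475  0.1211]
base BR side [ 0.4632 -0.0029]
end front L side [ 0.6567 -0.2024]
end front R side [ 0.4299 -0.2187]
end back L side [ 0.6606 -0.2365]
railL in end side [ 0.6377 -0.2078]
railL in side [ 0.6315 -0.1522]
railR in end side [ 0.4494 -0.218 ]
railR in mouth side [ 0.4481 -0.1405]
flare R tip side [ 0.4047 -0.08  ]
roof FL side [0.6328 0.0838]
roof FR side [0.4791 0.1004]
roof BR side [0.4711 0.0199]
figure foot side [ 0.7198 -0.0549]
glue foot side [0.7099 0.1445]
knob lowR side [0.5219 0.0992]
base BL(x+) scene [ 0.6312 -0.0192]
base FR scene [0.4789 0.1244]
base FLbot scene [0.6171 0.1055]
base BLbot scene [ 0.6197 -0.0281]
end back L scene [ 0.6585 -0.2349]
end back R scene [ 0.4319 -0.2472]
end front R scene [ 0.4353 -0.2153]
end front L scene [ 0.6563 -0.2004]
railR in mouth scene [ 0.4461 -0.1362]
railL in end scene [ 0.637  -0.2053]
roof BL scene [0.6263 0.0049]
roof FL scene [0.6332 0.084 ]
roof FR scene [0.4802 0.0992]
figure foot scene [ 0.7334 -0.0575]
blank scene [ 0.2842 -0.2031]
```

Chest centre is about (0.554, 0.052) at yaw -5.8°. Bay origin is about (0.541, -0.144) at +3.4°. The base comes out at 0.164 x 0.126 m and the rail gap at 0.188 m, which agree with the sizes given. Home is 195 mm away, 25 mm aside and 0.16 rad askew, all within the ranges given. 

Next I raise the arm, turn the jaws parallel to the chest's face and swing over to the +y side.

Request:
{"name": "servo_tool", "arguments": {
  "deltas": [
    [0,0,-0.03,0,0,-1,1],
    [0,0,-0.03,0,0,-1,1],
    [0,0,-0.03,0,0,-1,1],
    [0,0,-0.03,0,0,-1,1],
    [0,0,-0.03,0,0,-1,1]
  ]
}}

```text
time: 0.52
tool_pos: [0.2771, -0.5876, 0.4549]
tcp_rot: [[0.636, 0.772, -0.001], [0.772, -0.636, 0.001], [0.0, -0.001, -1.0]]
contact_force: [-0.5, -0.7, -0.2]
finger_gap: 0.0854
```

Request:
{"name": "servo_tool", "arguments": {
  "deltas": [
    [0,0,0,0,0,-1,1],
    [0,0,0,0,0,-1,1],
    [0,0,0,0,0,-1,1],
    [0,0,0,0,0,-1,1],
    [0,0,0,0,0,-1,1]
  ]
}}

```text
time: 0.93
tool_pos: [0.2772, -0.5877, 0.4534]
tcp_rot: [[0.25, 0.968, -0.001], [0.968, -0.25, 0.001], [0.001, -0.001, -1.0]]
contact_force: [-0.4, 0.0, 0.0]
finger_gap: 0.0854
```

Request:
{"name": "servo_tool", "arguments": {
  "deltas": [
    [0,0,0,0,0,-1,1],
    [0,0,0,0,0,-0.8,1],
    [0,0,0,0,0,0,1],
    [0,0,0,0,0,0,1],
    [0,0,0,0,0,0,1]
  ]
}}

```text
time: 1.35
tool_pos: [0.2771, -0.5879, 0.4536]
tcp_rot: [[0.102, 0.995, -0.0], [0.995, -0.102, 0.0], [0.0, -0.0, -1.0]]
contact_force: [-0.1, 0.7, -0.1]
finger_gap: 0.0853
```

Request:
{"name": "servo_tool", "arguments": {
  "deltas": [
    [0.033,0.008,0,0,0,0,1],
    [0.033,0.008,0,0,0,0,1],
    [0.033,0.008,0,0,0,0,1],
    [0.033,0.008,0,0,0,0,1],
    [0.033,0.008,0,0,0,0,1]
  ]
}}

```text
time: 1.77
tool_pos: [0.3339, -0.4261, 0.4539]
tcp_rot: [[0.102, 0.995, -0.0], [0.995, -0.102, -0.0], [-0.0, -0.0, -1.0]]
contact_force: [0.6, -0.2, -0.3]
finger_gap: 0.0854
```

Request:
{"name": "servo_tool", "arguments": {
  "deltas": [
    [0.033,0.008,0,0,0,0,1],
    [0.033,0.008,0,0,0,0,1],
    [0.033,0.008,0,0,0,0,1],
    [0.033,0.008,0,0,0,0,1],
    [0.033,0.008,0,0,0,0,1]
  ]
}}

```text
time: 2.18
tool_pos: [0.3902, -0.2658, 0.4541]
tcp_rot: [[0.102, 0.995, 0.0], [0.995, -0.102, -0.001], [-0.001, 0.0, -1.0]]
contact_force: [-0.4, 0.6, 1.4]
finger_gap: 0.0852
```

Request:
{"name": "servo_tool", "arguments": {
  "deltas": [
    [0.033,0.008,0,0,0,0,1],
    [0.033,0.008,0,0,0,0,1],
    [0.033,0.008,0,0,0,0,1],
    [0.033,0.008,0,0,0,0,1],
    [0.033,0.008,0,0,0,0,1]
  ]
}}

```text
time: 2.6
tool_pos: [0.4464, -0.1057, 0.4541]
tcp_rot: [[0.102, 0.995, 0.001], [0.995, -0.102, -0.001], [-0.001, 0.001, -1.0]]
contact_force: [0.7, -0.5, -0.2]
finger_gap: 0.0849
```

Request:
{"name": "servo_tool", "arguments": {
  "deltas": [
    [0.034,0.009,0,0,0,0,1],
    [0.034,0.009,0,0,0,0,1],
    [0.034,0.009,0,0,0,0,1],
    [0.034,0.009,0,0,0,0,1],
    [0.034,0.009,0,0,0,0,1]
  ]
}}

```text
time: 3.02
tool_pos: [0.5083, 0.0589, 0.4541]
tcp_rot: [[0.102, 0.995, 0.001], [0.995, -0.102, -0.0], [-0.0, 0.001, -1.0]]
contact_force: [0.3, -0.4, 0.8]
finger_gap: 0.0853
```

Request:
{"name": "servo_tool", "arguments": {
  "deltas": [
    [0.034,0.009,0,0,0,0,1],
    [0.034,0.009,0,0,0,0,1],
    [0.034,0.009,0,0,0,0,1],
    [0.034,0.009,0,0,0,0,1],
    [0.034,0.009,0,0,0,0,1]
  ]
}}

```text
time: 3.43
tool_pos: [0.5704, 0.2234, 0.4537]
tcp_rot: [[0.102, 0.995, -0.0], [0.995, -0.102, -0.0], [-0.0, -0.0, -1.0]]
contact_force: [0.6, -0.1, 0.2]
finger_gap: 0.0854
```

Request:
{"name": "servo_tool", "arguments": {
  "deltas": [
    [0,0,0,0,-1,0,1],
    [0,0,0,0,-1,0,1],
    [0,0,0,0,-1,0,1],
    [0,0,0,0,-1,0,1],
    [0,0,0,0,-1,0,1]
  ]
}}

```text
time: 3.85
tool_pos: [0.5699, 0.2223, 0.4541]
tcp_rot: [[0.092, 0.995, -0.042], [0.9, -0.101, -0.424], [-0.426, 0.001, -0.905]]
contact_force: [-0.2, -0.4, -0.0]
finger_gap: 0.0853
```

Request:
{"name": "servo_tool", "arguments": {
  "deltas": [
    [0,0,0,0,-1,0,1],
    [0,0,0,0,0,0,1],
    [0,0,0,0,0,0,1],
    [0,0,0,0,0,0,1],
    [0,0,0,0,0,0,1]
  ]
}}

```text
time: 4.27
tool_pos: [0.5702, 0.221, 0.4545]
tcp_rot: [[0.089, 0.995, -0.05], [0.862, -0.102, -0.496], [-0.499, 0.001, -0.867]]
contact_force: [-0.2, -0.3, 0.6]
finger_gap: 0.0856
```

Request:
{"name": "servo_tool", "arguments": {
  "deltas": [
    [0.0175,0,0.0305,0,0,0,1],
    [0.0175,0,0.0305,0,0,0,1],
    [0.0175,0,0.0305,0,0,0,1],
    [0.0175,0,0.0305,0,0,0,1],
    [0.0175,0,0.0305,0,0,0,1]
  ]
}}

```text
time: 4.68
tool_pos: [0.5703, 0.2202, 0.2775]
tcp_rot: [[0.09, 0.995, -0.05], [0.862, -0.103, -0.496], [-0.498, 0.002, -0.867]]
contact_force: [1.0, -0.1, -0.0]
finger_gap: 0.0854
```

Request:
{"name": "servo_tool", "arguments": {
  "deltas": [
    [0.0175,0,0.0305,0,0,0,1],
    [0.0175,0,0.0305,0,0,0,1],
    [0.0175,0,0.0305,0,0,0,1],
    [0.0175,0,0.0305,0,0,0,1],
    [0.0175,0,0.0305,0,0,0,1]
  ]
}}

```text
time: 5.1
tool_pos: [0.5706, 0.2198, 0.1015]
tcp_rot: [[0.09, 0.995, -0.05], [0.862, -0.103, -0.496], [-0.498, 0.002, -0.867]]
contact_force: [0.9, -0.4, -0.2]
finger_gap: 0.0855
```

```bash
python3 - <<'E'
from cell import bot
import cv2,numpy as np
s=bot.observe(); print(s["tool_pos"],s["time"])
d=bot.snapshot("scene")["color"][:,:,::-1]; d2=bot.snapshot("side")["color"][:,:,::-1]
a=np.hstack([cv2.resize(d[140:440,240:540],(400,500)),cv2.resize(d2[200:440,200:392],(400,500))])
a=cv2.resize(d[180:420,270:540],(480,427)); b=cv2.resize(d2[230:430,230:380],(320,427))
cv2.imwrite("pics/c1.png",np.hstack([a,b]))
E
```

```text
[0.57058797 0.21979563 0.10145521] 5.1
```

View pics/c1.png

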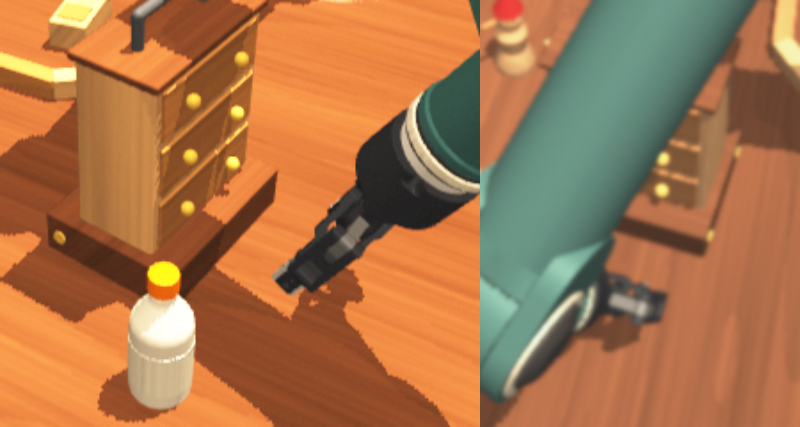

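The scene view shows the tilted fingers about 60 mm behind the base, with the near fingertip at about full-frame pixel (433,343). The arm hides part of the side view. I'll project the finger for both possible lengths and compare.

```bash
python3 - <<'E'
from h import *; from cell import bot
s=bot.observe();R=np.array(s["tcp_rot"]);p=np.array(s["tool_pos"]);d=D["scene"];T=d["world_from_camera"]
for L in(.06,.073):
  for x in(-.011,.011):
    for y in (.043,.057):
      w=p+R@[x,y,L];c=np.linalg.inv(T)@[*w,1];q=d["mtx"]@c[:3];q=q[:2]/q[2];print(L,x,y,w.round(4),q.round(1),"crop",((q-[270,180])*[480/270,427/240]).round())
E
```

```text
0.06 -0.011 0.043 [0.606  0.174  0.0507] [422.3 333.2] crop [271. 273.]
0.06 -0.011 0.057 [0.6199 0.1726 0.0505] [417.2 339.2] crop [262. 283.]
0.06 0.011 0.043 [0.6079 0.1929 0.0396] [433.7 344.9] crop [291. 293.]
0.06 0.011 0.057 [0.6218 0.1915 0.0395] [428.8 351. ] crop [282. 304.]
0.073 -0.011 0.043 [0.6052 0.1675 0.0394] [417.5 336.8] crop [262. 279.]
0.073 -0.011 0.057 [0.6192 0.1661 0.0393] [412.4 342.8] crop [253. 290.]
0.073 0.011 0.043 [0.6071 0.1864 0.0283] [428.8 348.3] crop [282. 299.]
0.073 0.011 0.057 [0.621  0.185  0.0282] [423.8 354.4] crop [273. 310.]
```

The observed corners (275,275) and (293,295) match the 60 mm open finger length. I'll go down to a push height of about 21 mm and come up close to the face.

Request:
{"name": "servo_tool", "arguments": {
  "deltas": [
    [-0.004,0,0.009,0,0,0,1],
    [-0.004,0,0.009,0,0,0,1],
    [-0.004,0,0.009,0,0,0,1],
    [-0.004,0,0.009,0,0,0,1],
    [-0.004,0,0.009,0,0,0,1]
  ]
}}

```text
time: 5.62
tool_pos: [0.5665, 0.1801, 0.0742]
tcp_rot: [[0.089, 0.995, -0.049], [0.862, -0.101, -0.497], [-0.5, 0.002, -0.866]]
contact_force: [0.0, -0.4, -0.4]
finger_gap: 0.0856
```

Request:
{"name": "servo_tool", "arguments": {
  "deltas": [
    [-0.0026,0,0.0015,0,0,0,1],
    [-0.0026,0,0.0015,0,0,0,1],
    [-0.0026,0,0.0015,0,0,0,1],
    [-0.0026,0,0.0015,0,0,0,1],
    [-0.0026,0,0.0015,0,0,0,1]
  ]
}}

```text
time: 6.03
tool_pos: [0.5644, 0.1666, 0.0736]
tcp_rot: [[0.087, 0.995, -0.049], [0.862, -0.1, -0.497], [-0.499, 0.0, -0.866]]
contact_force: [-0.5, 0.7, 0.6]
finger_gap: 0.0853
```

Request:
{"name": "servo_tool", "arguments": {
  "deltas": [
    [-0.0026,0,0.0015,0,0,0,1],
    [-0.0026,0,0.0015,0,0,0,1],
    [-0.0026,0,0.0015,0,0,0,1],
    [-0.0026,0,0.0015,0,0,0,1],
    [-0.0026,0,0.0015,0,0,0,1]
  ]
}}

```text
time: 6.45
tool_pos: [0.5629, 0.1525, 0.0733]
tcp_rot: [[0.087, 0.995, -0.049], [0.863, -0.1, -0.495], [-0.497, 0.0, -0.868]]
contact_force: [0.0, 7.9, 2.2]
finger_gap: 0.0855
```

Contact came about where predicted, 3 mm off. Now I push steadily, straight at first.

Request:
{"name": "servo_tool", "arguments": {
  "deltas": [
    [-0.004,-0.0003,0.0023,0,0,0,1],
    [-0.005,-0.0005,0.003,0,0,0,1],
    [-0.005,-0.0005,0.003,0,0,0,1],
    [-0.005,-0.0005,0.003,0,0,0,1],
    [-0.005,-0.0005,0.003,0,0,0,1]
  ]
}}

```text
time: 6.87
tool_pos: [0.5587, 0.1304, 0.0736]
tcp_rot: [[0.084, 0.996, -0.043], [0.868, -0.094, -0.487], [-0.489, 0.003, -0.872]]
contact_force: [2.8, 14.1, 2.6]
finger_gap: 0.0855
```

Request:
{"name": "servo_tool", "arguments": {
  "deltas": [
    [-0.005,-0.0005,0.003,0,0,0,1],
    [-0.005,-0.0005,0.003,0,0,0,1],
    [-0.005,-0.0005,0.003,0,0,0,1],
    [-0.005,-0.0005,0.003,0,0,0,1],
    [-0.005,-0.0005,0.003,0,0,0,1]
  ]
}}

```text
time: 7.28
tool_pos: [0.5539, 0.1024, 0.0735]
tcp_rot: [[0.084, 0.996, -0.042], [0.869, -0.093, -0.486], [-0.488, 0.004, -0.873]]
contact_force: [2.1, 16.2, 5.1]
finger_gap: 0.0856
```

```bash
python3 - <<'E'
from cell import bot
import cv2
d=bot.snapshot("scene")["color"][:,:,::-1]; cv2.imwrite("pics/c2.png",cv2.resize(d[160:360,170:440],(800,592),interpolation=cv2.INTER_CUBIC))
E
```

```text
(no output)
```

View pics/c2.png

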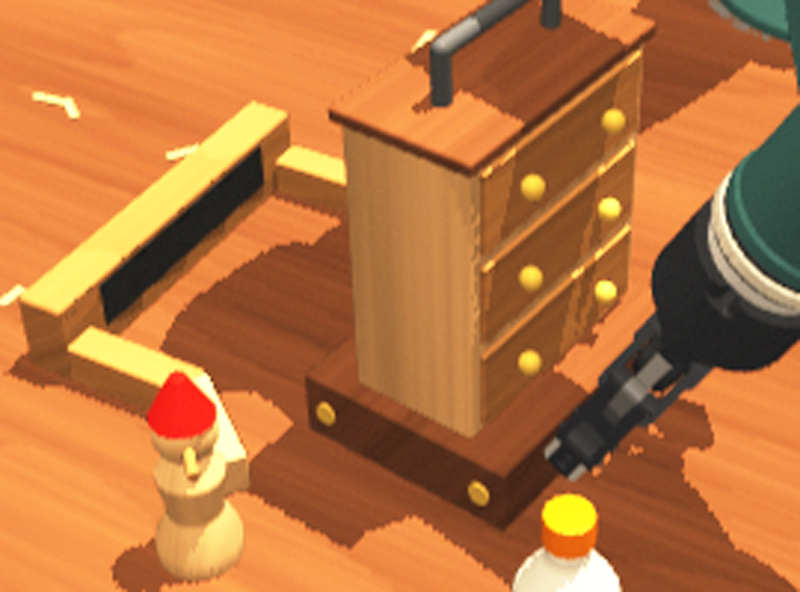

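The chest has slid upright. Base top corners are at crop (307,377) and (503,472), and roof corners at (332,113), (474,172) and (655,32). The fingers are low on the base.

```bash
cat >> h.py <<'E'
o=np.array([.5406,-.1443]);th=np.radians(3.4);nb=np.array([np.sin(th),-np.cos(th)]);eb=np.array([np.cos(th),np.sin(th)])
def chest(bl,fl,rfl,rfr,rbl):
    B,F=P("scene",C(*bl),.04),P("scene",C(*fl),.04); G,H,K=[P("scene",C(*q),.21) for q in(rfl,rfr,rbl)]
    v=B-F; a1=np.degrees(np.arctan2(v[0],-v[1])); w=G-H; a2=np.degrees(np.arctan2(w[1],w[0])); k=K-G; a3=np.degrees(np.arctan2(k[0],-k[1]))
    a=np.radians(np.mean([a1,a2,a3])); n=np.array([np.sin(a),-np.cos(a)]); e=np.array([np.cos(a),np.sin(a)])
    c1=(B+F)/2-.085*e; c2=(H+K)/2
    print("yaws",np.round([a1,a2,a3],1),"len",np.linalg.norm(v).round(4),np.linalg.norm(w).round(4),np.linalg.norm(k).round(4))
    for c in(c1,c2): print("c",c.round(4),"bay x,y(-robot +x)",round((c-o)@nb,4),round((c-o)@eb,4))
E
python3 -c "
from h import *
print('initial');chest((376,418),(583,522),(560,210),(740,60),(412,150))
chest((307,377),(503,472),(474,172),(655,32),(332,113))"
```

```text
initial
yaws [-4.6 -5.7 -4.9] len 0.1252 0.1537 0.0794
c [0.5516 0.0507] bay x,y(-robot +x) -0.194 0.0225
c [0.5533 0.0521] bay x,y(-robot +x) -0.1953 0.0243
yaws [-3.8 -5.4 -5.7] len 0.1243 0.1514 0.0819
c [0.5429 0.0014] bay x,y(-robot +x) -0.1453 0.0109
c [0.5478 0.0041] bay x,y(-robot +x) -0.1477 0.016
```

Chest is at bay (-0.147, +0.014), yaw about -5.2°. Now I push on while turning +8.5° and drifting sideways.

Request:
{"name": "servo_tool", "arguments": {
  "deltas": [
    [-0.005,-0.0007,0.003,-0.07,0,-0.12,1],
    [-0.005,-0.0008,0.003,-0.07,0,-0.12,1],
    [-0.005,-0.0009,0.003,-0.07,0,-0.12,1],
    [-0.005,-0.001,0.003,-0.07,0,-0.12,1],
    [-0.005,-0.0011,0.003,-0.07,0,-0.12,1]
  ]
}}

```text
time: 7.75
tool_pos: [0.547, 0.0752, 0.0735]
tcp_rot: [[0.03, 0.999, -0.011], [0.873, -0.032, -0.487], [-0.487, 0.006, -0.873]]
contact_force: [0.6, 19.4, 10.0]
finger_gap: 0.0858
```

Request:
{"name": "servo_tool", "arguments": {
  "deltas": [
    [-0.005,-0.0012,0.003,-0.07,0,-0.12,1],
    [-0.005,-0.0012,0.003,-0.07,0,-0.12,1],
    [-0.005,-0.0013,0.003,-0.07,0,-0.12,1],
    [-0.005,-0.0014,0.003,-0.07,0,-0.12,1],
    [-0.005,-0.0015,0.003,-0.07,0,-0.12,1]
  ]
}}

```text
time: 8.17
tool_pos: [0.5407, 0.0469, 0.0733]
tcp_rot: [[-0.023, 0.999, 0.022], [0.873, 0.031, -0.487], [-0.487, 0.008, -0.873]]
contact_force: [-0.1, 21.5, 13.3]
finger_gap: 0.0858
```

```bash
python3 - <<'E'
from cell import bot
import cv2
d=bot.snapshot("scene")["color"][:,:,::-1]; cv2.imwrite("pics/c3.png",cv2.resize(d[160:360,170:440],(800,592),interpolation=cv2.INTER_CUBIC))
E
```

```text
(no output)
```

View pics/c3.png

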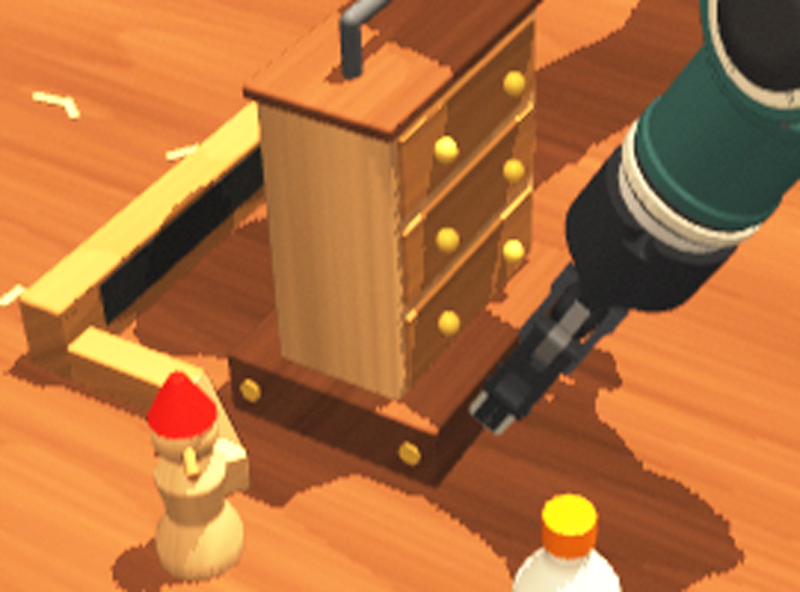

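Base top corners are now (232,357) and (438,434), and roof corners (246,92), (395,137) and about (540,3). The figure and glue are untouched.

```bash
python3 -c "
from h import *
chest((232,357),(438,434),(395,137),(540,3),(246,92))"
```

```text
yaws [2.6 1.7 2.2] len 0.1263 0.1422 0.082
c [ 0.543 -0.052] bay x,y(-robot +x) -0.092 0.0079
c [ 0.5518 -0.0506] bay x,y(-robot +x) -0.0929 0.0168
```

Request:
{"name": "servo_tool", "arguments": {
  "deltas": [
    [-0.005,-0.0015,0.003,-0.03,0,-0.05,1],
    [-0.005,-0.0015,0.003,-0.03,0,-0.05,1],
    [-0.005,-0.0015,0.003,-0.03,0,-0.05,1],
    [-0.005,-0.0015,0.003,-0.03,0,-0.05,1],
    [-0.005,-0.0015,0.003,-0.02,0,-0.04,1]
  ]
}}

```text
time: 8.63
tool_pos: [0.5356, 0.0176, 0.073]
tcp_rot: [[-0.045, 0.998, 0.037], [0.872, 0.057, -0.486], [-0.487, 0.011, -0.873]]
contact_force: [2.3, 21.6, 12.7]
finger_gap: 0.0852
```

```bash
python3 - <<'E'
from cell import bot
import cv2
d=bot.snapshot("scene")["color"][:,:,::-1]; cv2.imwrite("pics/c4.png",cv2.resize(d[140:340,170:440],(800,592),interpolation=cv2.INTER_CUBIC))
E
```

```text
(no output)
```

View pics/c4.png

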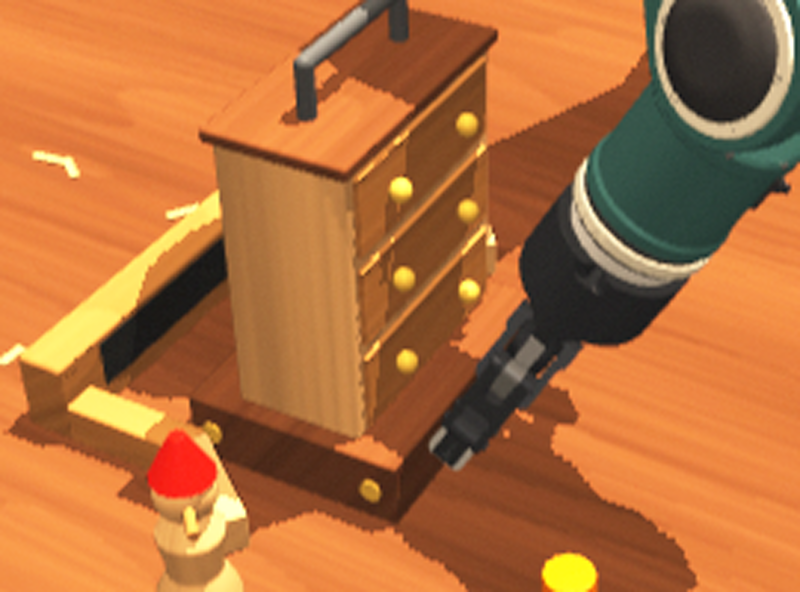

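The chest is upright and nosing into the funnel. Base corners are (192,400) and (400,470), and roof corners (202,134), (347,178) and (497,35); the crop starts 20 rows higher than before.

```bash
python3 -c "
from h import *
k=59.2
chest((192,400-k),(400,470-k),(347,178-k),(497,35-k),(202,134-k))"
```

```text
yaws [4.9 3.9 2. ] len 0.1276 0.1552 0.0824
c [ 0.5409 -0.0805] bay x,y(-robot +x) -0.0636 0.0041
c [ 0.5437 -0.0814] bay x,y(-robot +x) -0.0626 0.0069
```

Request:
{"name": "servo_tool", "arguments": {
  "deltas": [
    [-0.005,-0.001,0.003,0,0,0,1],
    [-0.005,-0.001,0.003,0,0,0,1],
    [-0.005,-0.001,0.003,0,0,0,1],
    [-0.005,-0.001,0.003,0,0,0,1],
    [-0.005,0,0.003,0,0,0,1]
  ]
}}

```text
time: 9.1
tool_pos: [0.5335, -0.0109, 0.0728]
tcp_rot: [[-0.045, 0.998, 0.039], [0.872, 0.058, -0.486], [-0.487, 0.012, -0.873]]
contact_force: [-0.8, 24.6, 18.1]
finger_gap: 0.0857
```

Request:
{"name": "servo_tool", "arguments": {
  "deltas": [
    [-0.004,0,0.0024,0,0,0,1],
    [-0.004,0,0.0023,0,0,0,1],
    [-0.004,0,0.0023,0,0,0,1],
    [-0.003,0,0.0017,0,0,0,1],
    [-0.003,0,0.0017,0,0,0,1]
  ]
}}

```text
time: 9.52
tool_pos: [0.5342, -0.0313, 0.0728]
tcp_rot: [[-0.045, 0.998, 0.038], [0.872, 0.058, -0.486], [-0.487, 0.012, -0.873]]
contact_force: [-1.0, 26.0, 18.3]
finger_gap: 0.0852
```

Request:
{"name": "servo_tool", "arguments": {
  "deltas": [
    [-0.002,0,0.001,0,0,0,1],
    [-0.002,0,0.001,0,0,0,1],
    [-0.002,0,0.001,0,0,0,1],
    [-0.002,0,0.001,0,0,0,1],
    [-0.0015,0,0.001,0,0,0,1]
  ]
}}

```text
time: 9.93
tool_pos: [0.5344, -0.0432, 0.0727]
tcp_rot: [[-0.044, 0.998, 0.037], [0.872, 0.057, -0.487], [-0.488, 0.01, -0.873]]
contact_force: [0.4, 23.6, 14.4]
finger_gap: 0.0854
```

Request:
{"name": "servo_tool", "arguments": {
  "deltas": [
    [-0.001,0,0.0006,0,0,0,1],
    [-0.001,0,0.0006,0,0,0,1],
    [0,0,0,0,0,0,1],
    [0,0,0,0,0,0,1],
    [0,0,0,0,0,0,1]
  ]
}}

```text
time: 10.35
tool_pos: [0.5344, -0.0453, 0.0727]
tcp_rot: [[-0.045, 0.998, 0.037], [0.871, 0.057, -0.487], [-0.488, 0.01, -0.873]]
contact_force: [-0.4, 22.5, 14.9]
finger_gap: 0.0853
```

Request:
{"name": "servo_tool", "arguments": {
  "deltas": [
    [-0.001,0,0.0006,0,0,0,1],
    [-0.001,0,0.0006,0,0,0,1],
    [-0.001,0,0.0006,0,0,0,1],
    [0,0,0,0,0,0,1],
    [0,0,0,0,0,0,1]
  ]
}}

```text
time: 10.77
tool_pos: [0.5345, -0.0468, 0.0727]
tcp_rot: [[-0.046, 0.998, 0.038], [0.873, 0.058, -0.485], [-0.486, 0.011, -0.874]]
contact_force: [-1.5, 26.8, 18.1]
finger_gap: 0.0854
```

Request:
{"name": "servo_tool", "arguments": {
  "deltas": [
    [-0.001,0,0.0006,0,0,0,1],
    [-0.001,0,0.0006,0,0,0,1],
    [-0.001,0,0.0006,0,0,0,1],
    [0,0,0,0,0,0,1],
    [0,0,0,0,0,0,1]
  ]
}}

```text
time: 11.18
tool_pos: [0.5345, -0.0472, 0.0728]
tcp_rot: [[-0.047, 0.998, 0.039], [0.875, 0.06, -0.481], [-0.483, 0.011, -0.876]]
contact_force: [-4.2, 34.3, 23.1]
finger_gap: 0.0852
```

```bash
python3 - <<'E'
from cell import bot
import cv2
d=bot.snapshot("scene")["color"][:,:,::-1]; cv2.imwrite("pics/c5.png",cv2.resize(d[140:340,170:440],(800,592),interpolation=cv2.INTER_CUBIC))
E
```

```text
(no output)
```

View pics/c5.png

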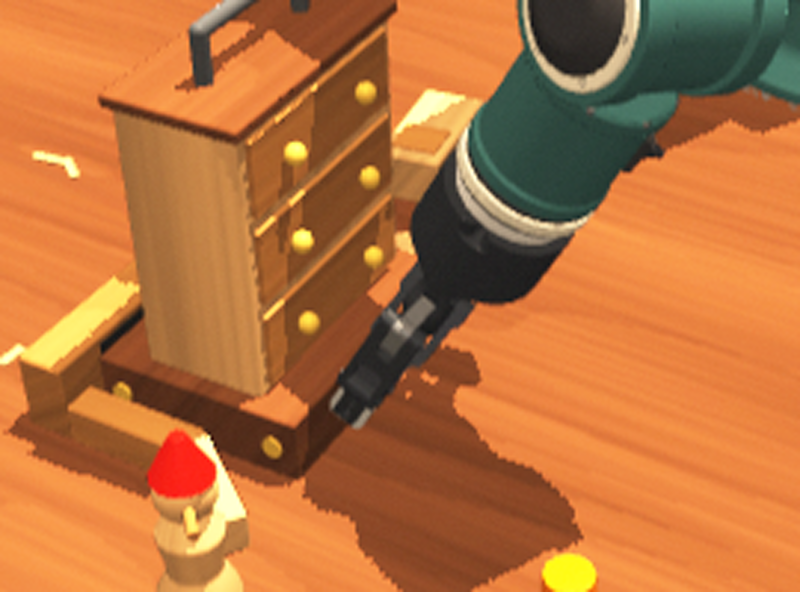

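The chest has stalled with force rising, which matches contact with the end board. I back off gently, then check.

Request:
{"name": "servo_tool", "arguments": {
  "deltas": [
    [0.004,0,-0.0022,0,0,0,1],
    [0.009,0,-0.005,0,0,0,1],
    [0.02,0,-0.011,0,0,0,1],
    [0.03,0,-0.017,0,0,0,1],
    [0.03,0,-0.017,0,0,0,1]
  ]
}}

```text
time: 11.65
tool_pos: [0.526, 0.044, 0.0695]
tcp_rot: [[-0.036, 0.999, 0.022], [0.864, 0.042, -0.501], [-0.501, 0.0, -0.865]]
contact_force: [0.9, 0.9, 0.2]
finger_gap: 0.0856
```

Request:
{"name": "servo_tool", "arguments": {
  "deltas": [
    [0.015,0,-0.035,0,0,0,1],
    [0.01,0,-0.037,0,0,0,1],
    [0,0,-0.037,0,0,0,1],
    [0,0,-0.037,0,0,0,1],
    [0,0,-0.037,0,0,0,1]
  ]
}}

```text
time: 12.07
tool_pos: [0.5205, 0.1581, 0.2166]
tcp_rot: [[-0.04, 0.999, 0.022], [0.865, 0.045, -0.5], [-0.501, -0.001, -0.866]]
contact_force: [1.4, -0.3, -1.6]
finger_gap: 0.0854
```

Request:
{"name": "servo_tool", "arguments": {
  "deltas": [
    [0,0,-0.037,0,0,0,1],
    [0,0,-0.037,0,0,0,1],
    [0,0,0,0,0,0,1],
    [0,0,0,0,0,0,1],
    [0,0,0,0,0,0,1]
  ]
}}

```text
time: 12.48
tool_pos: [0.5192, 0.1935, 0.2789]
tcp_rot: [[-0.038, 0.999, 0.022], [0.864, 0.044, -0.501], [-0.501, -0.0, -0.865]]
contact_force: [-0.2, -0.2, -0.9]
finger_gap: 0.0851
```

```bash
python3 - <<'E'
from cell import bot
import cv2,numpy as np
from h import *
k=59.2
chest((103,361-k),(303,420-k),(238,137-k),(395,8-k),(102,100-k))
d=bot.snapshot("scene")["color"][:,:,::-1];e=bot.snapshot("side")["color"][:,:,::-1]
a=cv2.resize(d[140:320,170:320],(400,480),interpolation=cv2.INTER_CUBIC);b=cv2.resize(e[170:314,270:390],(400,480),interpolation=cv2.INTER_CUBIC)
cv2.imwrite("pics/c6.png",np.hstack([a,b])); s=bot.observe();print(s["time"],s["tool_pos"],s["contact_force"])
E
```

```text
yaws [7.3 3.1 4.3] len 0.1265 0.1505 0.0803
c [ 0.5373 -0.1474] bay x,y(-robot +x) 0.0029 -0.0035
c [ 0.5439 -0.1448] bay x,y(-robot +x) 0.0007 0.0033
12.5833 [0.5190865  0.19282904 0.27797436] [ 0.25120242 -0.41335882  0.63579654]
```

View pics/c6.png

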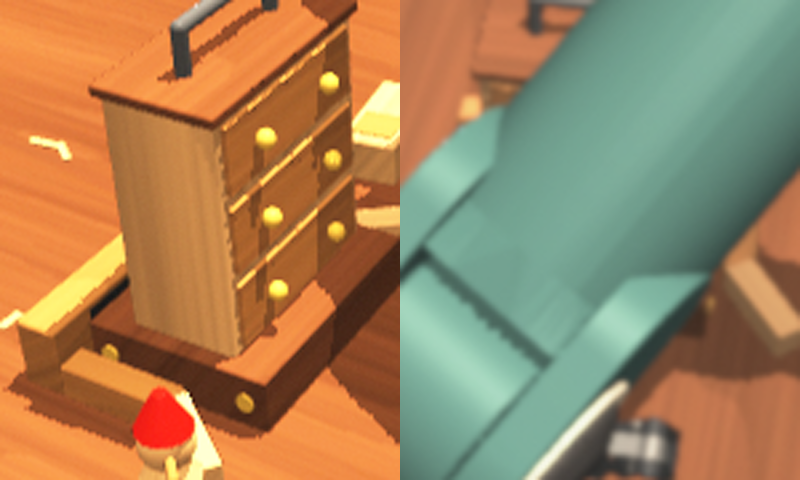

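Scene view: the base's back edge lies against the end board at (95,320) between the rails, and the chest is upright. Measured pose is x within about 3 mm of home, y about 0 and yaw near the bay's. Last, I compare the bystanders with the first picture and hand in.

```bash
python3 - <<'E'
from cell import bot
import cv2,numpy as np
a=cv2.imread("pics/scene0.png");b=bot.snapshot("scene")["color"][:,:,::-1]
for n,(x0,y0,x1,y1),f in[("cap red",(210,270,260,320),lambda i:(i[...,2]>180)&(i[...,1]<60)),("glue cap",(345,320,380,350),lambda i:(i[...,2]>220)&(i[...,0]<40)&(i[...,1]>100)),("blank",(295,165,340,212),lambda i:(i[...,1]>200)&(i[...,0]>80))]:
    print(n,[tuple(np.round(np.mean(np.nonzero(f(i[y0:y1,x0:x1].astype(int))),1),1))+(int(f(i[y0:y1,x0:x1].astype(int)).sum()),) for i in(a,b)])
print(bot.observe()["contact_force"]); bot.hand_in()
E
```

```text
cap red [(np.float64(27.8), np.float64(20.4), 349), (np.float64(27.8), np.float64(20.3), 345)]
glue cap [(np.float64(14.1), np.float64(16.8), 196), (np.float64(14.4), np.float64(17.2), 226)]
blank [(np.float64(17.7), np.float64(20.2), 510), (np.float64(16.9), np.float64(20.7), 499)]
[ 0.38303738 -0.4187893   0.62595761]
the job is handed in; nothing more can be done
```

I pushed the chest into the bay with the open fingers about 20 mm up on its base board, turning it square on the way. It is handed in at about 12.6 s with the robot backed off; no verdict was reported.

**Chest position:** the push stalled against the end board as the force rose from 22 to 34 N. The last measured pose, taken with the fingers still against the base, was:

| | Measured | Limit |
|---|---|---|
| Distance from home along the bay | +1 to +3 mm | ±8 mm |
| Offset to the side | within ±3.5 mm | ±14 mm |
| Angle to the bay | about 1.5° (mean of three estimates) | 4.6° |

- **Angle estimates disagreed:** the three edges gave 3.1°, 4.3° and 7.3°, against about 3.4° for the bay. The outlier is a short, partly shadowed edge. The gripper's own yaw was 3.4° during the push.
- **Upright:** it looked upright in the picture taken after backing off. I did not measure its tilt.
- **Figure, glue bottle and blank:** their image positions changed by less than 1 pixel, so they stand where they were.
- **Robot clear:** the tool force was about zero at the end, and the tool stands well above and behind the chest.
- **Side camera:** the arm blocked its view, so the final check rests on the scene camera alone.

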